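# Put two tubes and a stirring rod back on their own rests

## Robot

A 7-joint arm with a two-finger parallel gripper is mounted at the origin on a cart in front of the work surface, level with it; the furniture and walls round the work are solid. World frame = base frame: x ahead of the robot, y to its left, z up, the work surface at z = 0. Lengths are in m, angles in rad, forces in N, time in s.
With the tool pointing down it reaches from about 0.35 to 0.9 m from the base axis. Payload 8.1 kg.
Tool frame: the origin (TCP) lies midway between the tips of the shut fingers; the grasp point (between the pads) lies 19 mm behind it; z points along the fingers, y is the line along which they close (so a half turn about z gives the same grasp; the last joint's range is limited). The gripper opens to 92 mm and grips with 3 to 60 N. Pads are 19 mm wide; open, the fingers measure 130 mm over their backs; the gripper's body (75 mm by 190 mm) begins 47 mm behind the grasp point.
Start: joints at [1.113, 0.434, 0.025, 1.573, -0.012, 1.134, -0.075], TCP at [0.217, -0.586, 0.227] pointing down, gripper open.
Joint ranges: [-2.62, 2.62], [-0.44, 2.09], [-1.27, 1.32], [0.08, 2.57], [-1.32, 4.46], [0.12, 2], [-2.74, 2.74]. Speed limits (rad/s): [2.22, 2.22, 3.01, 3.01, 3.14, 3.14, 3.14].

## Interface

Orientations are given as a rotation vector (axis times angle).
In Python, from cell import observe, get_image, camera_model, sign_off, recognise, silhouettes gives the robot as it stands.
- The arm moves only by the tool apply_moves, never from a script. Its argument "motion" is a list of rows, each an object of numbers: "x", "y", "z": the shift along the world's x, y, z in cm; "yaw": the turn about the world's z in degrees; "hand": the opening, from -1 (shut) to 1 (fully open), so that 0 is half open. In form: [{"x": .., "y": .., "z": .., "yaw": .., "hand": ..}, ...]. A call has 1 to 10 rows; each row is the pose to reach, as a shift and turn from the pose commanded when the call began; what a row does not reach only later rows make up. A row lasts 1/8 s, in which the tool goes at most 62.5 mm and 10.7 degrees, less where a joint would pass 70% of its speed; a pose out of reach is approached as far as the arm can. A call with a gripper value outside its range is refused whole. The fingers move at their own pace and stop on an object; "newtons" is the grip in N (left out, the last holds). Time passes only in rows, so rows that repeat a pose let the fingers close. It gives the time, the measured TCP pose, the force, the opening and the grip force at its end, in the units of the state.
- observe(): the state, without advancing time (a new reading comes with each control period).
- get_image(name): name is "scene" or "side" or "wrist"; returns the picture (400x640x3 uint8, blue, green, red); there is no depth.
- camera_model(name): a dict with "camera_matrix" (3x3 intrinsics, pixels), "k1" (the pictures are not rectified: a ray, as slopes to the right and down, at radius r is drawn at 1 + k1 r^2 times it, then the intrinsics apply), "T" (4x4, takes a point from camera to world coordinates). Camera axes: x right, y up, looking along -z (the intrinsics and any distortion apply to the point x, -y, -z); pixel columns grow to the right and rows downward; lengths in m; the calibration is good to about 2 mm. A picture is of the moment at which its call begins: read the wrist's pose just before it. camera_model takes no time and is no camera call; for the wrist camera it gives the pose at the moment of the call.
- sign_off(): hands the job in; it is judged then, once.
Trained networks look in the newest picture that a camera, given by its name, has taken for a name from the list of things; names that differ only in an ending like _2 or _b are one class to them, and where a whole thing is asked for, a point or a joint stands for the part that bears it (a point fixed in the world has none). Each returns a list of dicts, best first, with "p" (0 to 1); they miss things now and then, are a little off and sometimes report something else, mostly with a low value. They report only what shows in the picture. A call takes as long as a camera call.
- recognise(query, camera): "rect" ([left, top, right, bottom] in pixels, round what is visible of it).
- silhouettes(query, camera): "mask" (400x640 bool, what is visible of it) and "rect" ([left, top, right, bottom] in pixels, round what is visible of it).
The state is a dict: "clock": time; "joints": joint angles; "dq": joint speeds; "joint_efforts": joint torques, N m; "position": TCP position; "ee_rot": TCP orientation; "force": force on the tool from outside, world axes, zero at the start; "ft_torque": the same for the moment, N m; "width": opening from 0.0 (shut) to 1.0 (fully open); "gripper_force": force on a finger pad.
Only numpy, scipy, OpenCV 4.12 (cv2) and the standard library are available. Lean on these libraries where they do the work, as an engineer would, in place of code of your own. Each camera call takes 0.05 s, during which the arm holds its last target. There are 200 camera calls.

## Task

The two capped tubes and the steel stirring rod lie on each other's bench rests. Change them round (you can park one on the empty V-shaped spare rest on the way), so that each lies down in the middle of the pair of notches that fits it: the large tube on the wide-notched rest, the small tube on the medium-notched rest and the rod on the narrow-notched rest, either way round. Leave the spare rest empty and do not disturb the timer or the roll of tape.

Things in the scene. Friction and masses are not known exactly. Their poses are not given: they have to be found in the camera images.
- large_tube: large screw-cap tube, lying: clear-white body 28 mm in diameter, a cap 33 mm in diameter at its +y end and a blunt cone at its -y end, 114 mm long in all, about 30 g. Origin on its long axis at mid length, y along its length. The body is plain from y = -43 to +43 mm. Starts on the medium rest, perched on the edges of its notches, with its axis about 49 mm above the worktop. Home on the wide rest its axis is 39 mm above the worktop; on the spare rest about 46 mm
- small_tube: small screw-cap tube, lying: clear-white body 15 mm in diameter, a cap 20 mm in diameter at its +y end and a long cone at its -y end, 118 mm long in all, about 20 g. Origin on its long axis at mid length, y along its length. The body is plain from y = -39 to +45 mm. Starts on the narrow rest, perched on the edges of its notches, with its axis about 44 mm above the worktop. Home on the medium rest its axis is 36 mm above the worktop; on the spare rest about 37 mm
- stirring_rod: plain steel stirring rod, lying: 10 mm in diameter, 140 mm long, the last 18 mm at its +y end a black rubber sleeve of the same diameter, 50 g. Origin on its axis at mid length, y along its length. Starts lying loosely on the floor of the wide rest's notches, its axis 30 mm above the worktop. Home on the narrow rest its axis is 35 mm above the worktop; on the spare rest about 33 mm
- wide_rest: fixed white plastic bench rest for the large tube: a foot plate 64 mm (x) by 84 mm (y), 5 mm thick, and across it two upright saddles, each 10 mm thick, 64 mm wide and 40 mm high, centred at y = -29 and +29 mm, so that 48 mm between them are free for fingers. Each saddle has a square notch in its top, 32 mm wide and 15 mm deep (notch floor 25 mm above the worktop), centred on x = 0. Origin under the middle of the plate, at worktop height; the notches run along y
- medium_rest: fixed white plastic bench rest for the small tube: like the wide rest, but plate and saddles are 46 mm wide (x) and the notches 20 mm wide and 12 mm deep (notch floor 28 mm above the worktop). Plate 84 mm along y, saddles 10 mm thick and 40 mm high, centred at y = -29 and +29 mm. Origin under the middle of the plate; the notches run along y
- narrow_rest: fixed white plastic bench rest for the stirring rod: like the wide rest, but plate and saddles are 32 mm wide (x) and the notches 13 mm wide and 10 mm deep (notch floor 30 mm above the worktop). Plate 84 mm along y, saddles 10 mm thick and 40 mm high, centred at y = -29 and +29 mm. Origin under the middle of the plate; the notches run along y
- spare_rest: fixed white plastic spare rest, empty at the start, on which any of the three can be parked: a foot plate 50 mm (x) by 84 mm (y), 5 mm thick, and two V-shaped forks, 10 mm thick, centred at y = -29 and +29 mm, free between them. The inner faces of each V slope at 45 degrees, meet 26 mm above the worktop and end 22 mm further up, the V being 44 mm wide there. Origin under the middle of the plate; the V runs along y
- bench_timer: white bench timer lying flat, 66 by 66 by 20 mm, loose, beyond the rests. Origin under its centre. To be left alone
- tape_ring: roll of label tape lying flat, 83 mm in diameter, 18 mm high, loose, to the right of the rests. Origin under its centre. To be left alone

How it is judged:
At the end, for the whole second after the job is handed in: Large tube in the wide rest's notches, small tube in the medium rest's, rod in the narrow rest's: each middle within 13 mm of the rest's middle, within 0.15 rad of its direction (either way round), axis within about 3 mm of its seated height, released and at rest (horizontal distance between large_tube and wide_rest below 0.013 m and angle between the y axis of large_tube and the y axis of wide_rest, either way round below 0.15 rad and height (world z) of large_tube between 0.036 and 0.0425 m and horizontal distance between small_tube and medium_rest below 0.013 m and angle between the y axis of small_tube and the y axis of medium_rest, either way round below 0.15 rad and height (world z) of small_tube between 0.0325 and 0.039 m and horizontal distance between stirring_rod and narrow_rest below 0.013 m and angle between the y axis of stirring_rod and the y axis of narrow_rest, either way round below 0.15 rad and height (world z) of stirring_rod between 0.032 and 0.038 m and linear speed of each of large_tube, small_tube, stirring_rod below 0.02 m/s); the robot touches nothing.
It fails at once if the timer is pushed more than 20 mm (distance of bench_timer from where it was at the start of the episode above 0.02 m).
It fails at once if the roll of tape is pushed more than 20 mm (distance of tape_ring from where it was at the start of the episode above 0.02 m).
It also fails if it takes over 104 s, if anything falls off the work surface, if the arm or the gripper's body presses on something with over 40 N, if the wrist force passes 120 N, or if a joint passes its speed limit or range.

## Working session

There is one attempt and no reset: what is moved stays moved. The work goes in short steps, Python scripts to look and compute and a tool call to move; the robot and the scene stay as the last step left them, time stands still between calls to the robot, and variables do not carry over. Pictures are saved under pics/ and viewed, at most 15 in all, crops included, and the job is handed in when it is done.

Besides the shell and the picture viewer there is one more tool, called after "Call:" as name([rows], argument=value, ...), one row to a line, values as JSON. apply_moves: Moves the arm, as the interface text tells. Its arguments: {"type":"object","properties":{"motion":{"type":"array","items":{"type":"object","properties":{"x":{"type":"number"},"y":{"type":"number"},"z":{"type":"number"},"yaw":{"type":"number"},"hand":{"type":"number"}}}},"newtons":{"type":"number"}},"required":["motion"]}

```bash
ls; mkdir -p pics
python3 - <<'E'
from cell import *
import cv2,numpy as np
s=observe();print({k:np.round(v,3).tolist() for k,v in s.items()})
for c in("scene","side"):
    cv2.imwrite(f"pics/{c}0.png",get_image(c))
    m=camera_model(c);print(c,np.round(m["camera_matrix"],1).tolist(),m["k1"],np.round(m["T"],3).tolist())
    for q in("large_tube","small_tube","stirring_rod","wide_rest","medium_rest","narrow_rest","spare_rest","bench_timer","tape_ring"):
        print(q,[(np.round(r["rect"]).tolist(),round(float(r["p"]),2)) for r in recognise(q,c)][:2])
E
```

```text
pics
{'clock': 0.0, 'joints': [1.113, 0.435, 0.025, 1.574, -0.012, 1.134, -0.075], 'dq': [0.001, -0.001, 0.001, -0.002, 0.001, 0.001, -0.0], 'joint_efforts': [-0.001, -66.786, 0.985, -31.447, -0.06, 0.043, 0.0], 'position': [0.217, -0.586, 0.226], 'ee_rot': [-3.091, -0.554, 0.001], 'force': [-0.024, 0.929, -0.201], 'ft_torque': [0.002, 0.049, 0.002], 'gripper_force': 0.0, 'width': 1.003}
scene [[384.8, 0.0, 315.3], [0.0, 384.8, 202.3], [0.0, 0.0, 1.0]] -0.0061024596634493 [[-0.842, 0.411, -0.349, 0.293], [-0.539, -0.624, 0.566, 0.389], [0.015, 0.665, 0.747, 0.718], [0.0, 0.0, 0.0, 1.0]]
large_tube [([204.0, 264.0, 260.0, 300.0], 0.66)]
small_tube [([308.0, 181.0, 320.0, 219.0], 0.76)]
stirring_rod [([344.0, 222.0, 390.0, 255.0], 0.62)]
wide_rest [([351.0, 220.0, 390.0, 262.0], 0.67)]
medium_rest [([218.0, 280.0, 260.0, 310.0], 0.56)]
narrow_rest [([310.0, 187.0, 326.0, 224.0], 0.76)]
spare_rest [([291.0, 300.0, 336.0, 356.0], 0.75)]
bench_timer [([210.0, 220.0, 243.0, 252.0], 0.97), ([219.0, 280.0, 259.0, 310.0], 0.62)]
tape_ring [([362.0, 156.0, 395.0, 182.0], 0.67)]
side [[418.0, 0.0, 323.5], [0.0, 418.0, 206.6], [0.0, 0.0, 1.0]] -0.11318523737504887 [[-1.0, 0.005, -0.01, 0.559], [-0.011, -0.567, 0.823, 0.782], [-0.002, 0.823, 0.567, 0.653], [0.0, 0.0, 0.0, 1.0]]
large_tube [([277.0, 251.0, 310.0, 294.0], 0.98)]
small_tube [([299.0, 187.0, 323.0, 215.0], 0.61)]
stirring_rod [([362.0, 196.0, 375.0, 227.0], 0.66)]
wide_rest [([354.0, 198.0, 387.0, 227.0], 0.97)]
medium_rest [([276.0, 269.0, 315.0, 307.0], 0.67)]
narrow_rest [([296.0, 195.0, 320.0, 220.0], 0.79)]
spare_rest [([361.0, 255.0, 392.0, 292.0], 0.7)]
bench_timer [([239.0, 246.0, 272.0, 267.0], 0.91)]
tape_ring [([317.0, 164.0, 346.0, 182.0], 0.79)]
```

```bash
cat > h.py <<'E'
import numpy as np, cv2
from cell import *
from scipy.optimize import least_squares
def proj(P,m):
    T=np.array(m["T"]); c=(np.atleast_2d(P)-T[:3,3])@T[:3,:3]
    r=np.c_[c[:,0],-c[:,1]]/-c[:,2:]; r=r*(1+m["k1"]*(r**2).sum(1,keepdims=True))
    K=np.array(m["camera_matrix"]); return r*[K[0,0],K[1,1]]+K[:2,2]
def onplane(uv,m,z):
    K=np.array(m["camera_matrix"]);T=np.array(m["T"])
    d=(np.atleast_2d(uv).astype(float)-K[:2,2])/[K[0,0],K[1,1]]; r=d.copy()
    for _ in range(5): r=d/(1+m["k1"]*(r**2).sum(1,keepdims=True))
    v=np.c_[r[:,0],-r[:,1],-np.ones(len(r))]@T[:3,:3].T
    return T[:3,3]+v*((z-T[2,3])/v[:,2])[:,None]
E
python3 - <<'E'
from h import *
a=cv2.imread("pics/scene0.png")[145:365,190:410]
b=cv2.imread("pics/side0.png")[150:320,220:420]
cv2.imwrite("pics/sc.png",cv2.resize(a,(600,600),interpolation=2)); cv2.imwrite("pics/sd.png",cv2.resize(b,(700,595),interpolation=2))
E
```

```text
(no output)
```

View pics/sc.png

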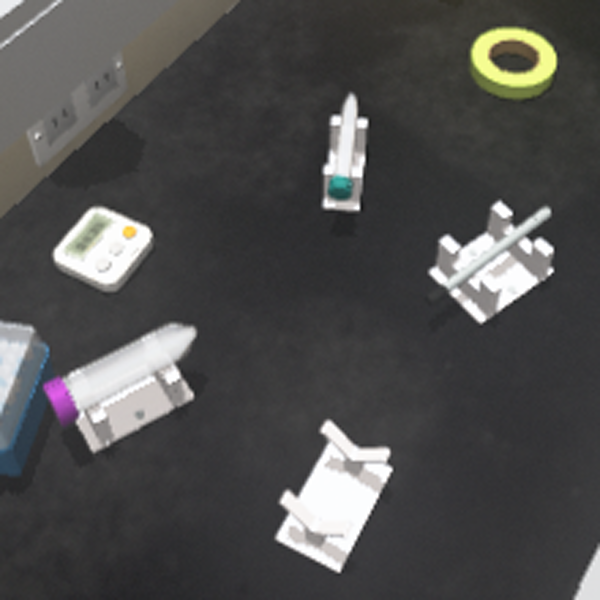

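View pics/sd.png

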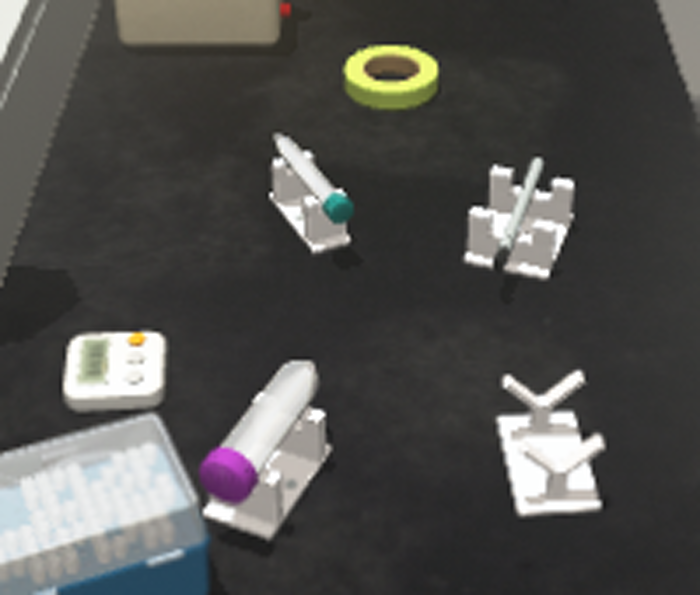

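```bash
cat >> h.py <<'E'
from scipy.optimize import minimize
def box(x0,x1,y0,y1,z0,z1): return np.array([[x,y,z] for x in(x0,x1) for y in(y0,y1) for z in(z0,z1)])
def rest(w,n,f):
    L=[box(-w/2,w/2,-42,42,0,5)]
    for y in(-29,29):
        L+=[box(-w/2,w/2,y-5,y+5,5,f),box(-w/2,-n/2,y-5,y+5,f,40),box(n/2,w/2,y-5,y+5,f,40)]
    return L
def spare():
    L=[box(-25,25,-42,42,0,5)]
    for y in(-29,29):
        L+=[box(-5,5,y-5,y+5,5,26)]
        for s in(-1,1): L+=[np.array([[s*a,yy,b] for a,b in((0,26),(22,48),(22,41),(3,19)) for yy in(y-5,y+5)])]
    return L
def cyl(segs): # (y,r)
    t=np.linspace(0,2*np.pi,16,endpoint=False)
    return [np.array([[r*np.cos(a),y,r*np.sin(a)] for y,r in s for a in t]) for s in segs]
M={"wide_rest":rest(64,32,25),"medium_rest":rest(46,20,28),"narrow_rest":rest(32,13,30),"spare_rest":spare(),
"large_tube":cyl([((43,16.5),(57,16.5)),((-43,14),(43,14)),((-43,14),(-57,6))]),
"small_tube":cyl([((45,10),(59,10)),((-39,7.5),(45,7.5)),((-39,7.5),(-59,2.5))]),
"stirring_rod":cyl([((-70,5),(70,5))])}
S=4
def render(q,p,m):
    im=np.zeros((400*S,640*S),np.uint8); c,s=np.cos(p[2]),np.sin(p[2])
    R=np.array([[c,-s,0],[s,c,0],[0,0,1]])
    for h in M[q]:
        uv=proj(h/1000@R.T+[p[0],p[1],p[3]],m)
        cv2.fillConvexPoly(im,cv2.convexHull(((uv+.5)*S-.5).round().astype(np.int32)),255)
    return cv2.resize(im,(640,400),interpolation=cv2.INTER_AREA)/255.
def fit(q,views,z,p0=None,occ=None):
    """views: list of (mask,model,ignore)"""
    def loss(p):
        t=0
        for k,m,ig in views:
            r=render(q,[*p,z],m)*~ig; kk=k&~ig
            t+=1-np.minimum(r,kk).sum()/max(np.maximum(r,kk).sum(),1)
        return t/len(views)
    if p0 is None:
        k,m,_=views[0]; v,u=np.nonzero(k); x,y,_=onplane([u.mean(),v.mean()],m,max(z,.015))[0]
        st=[(x,y,a) for a in np.arange(0,2*np.pi if z else np.pi,np.pi/9)]
        st=sorted(st,key=loss)[:2]
    else: st=[tuple(p0)]
    rs=[minimize(loss,s,method="Nelder-Mead",options=dict(initial_simplex=[s,(s[0]+.01,s[1],s[2]),(s[0],s[1]+.01,s[2]),(s[0],s[1],s[2]+.15)],xatol=1e-4,fatol=1e-4)) for s in st]
    b=min(rs,key=lambda r:r.fun); return b.x,b.fun
E
cat > m1.py <<'E'
from h import *
cams=("scene","side"); mk={}; mod={c:camera_model(c) for c in cams}
pairs={"large_tube":("medium_rest",.049),"small_tube":("narrow_rest",.044),"stirring_rod":("wide_rest",.030)}
for c in cams:
    get_image(c)
    for q in M:
        r=silhouettes(q,c); mk[q,c]=r[0]["mask"] if r else np.zeros((400,640),bool)
no=np.zeros((400,640),bool)
import pickle; pickle.dump(mk,open("mk.pkl","wb"))
for it,(rs,z) in pairs.items():
    print(it,*[np.round(a,4) for a in fit(it,[(mk[it,c],mod[c],no) for c in cams],z)])
    print(rs,*[np.round(a,4) for a in fit(rs,[(mk[rs,c],mod[c],cv2.dilate(mk[it,c].astype(np.uint8),np.ones((3,3)))>0) for c in cams],0)])
print("spare",*[np.round(a,4) for a in fit("spare_rest",[(mk["spare_rest",c],mod[c],no) for c in cams],0)])
E
time python3 m1.py
```

```text
large_tube [0.6251 0.1392 5.8779] 0.1128
medium_rest [0.6258 0.1413 2.7253] 0.0692
small_tube [ 0.6148 -0.1392  0.4725] 0.1951
narrow_rest [ 0.6142 -0.1411  0.4587] 0.2684
stirring_rod [ 0.4558 -0.1111  2.8614] 0.6027
wide_rest [ 0.4534 -0.1137 -0.3325] 0.1657
spare [0.4535 0.1248 0.0813] 0.1047
real	0m7.192s
user	0m6.599s
sys	0m4.238s
```

Call:
apply_moves([
  {"x":24,"y":47.5,"z":0,"yaw":50.6,"hand":0},
  {"x":24,"y":47.5,"z":0,"yaw":50.6,"hand":0},
  {"x":24,"y":47.5,"z":0,"yaw":50.6,"hand":0},
  {"x":24,"y":47.5,"z":0,"yaw":50.6,"hand":0},
  {"x":24,"y":47.5,"z":0,"yaw":50.6,"hand":0},
  {"x":24,"y":47.5,"z":0,"yaw":50.6,"hand":0},
  {"x":24,"y":47.5,"z":0,"yaw":50.6,"hand":0},
  {"x":24,"y":47.5,"z":0,"yaw":50.6,"hand":0},
  {"x":24,"y":47.5,"z":0,"yaw":50.6,"hand":0},
  {"x":24,"y":47.5,"z":0,"yaw":50.6,"hand":0},
], newtons=15)

```text
clock: 3.05
position: [0.4582, -0.1083, 0.227]
ee_rot: [-2.554, -1.829, -0.002]
force: [-0.0, -1.2, 0.4]
width: 0.5
gripper_force: 0.0
```

```bash
cat > w.py <<'E'
import sys
from h import *
# args: picname then q:z:rest-or-item x y yaw ...
def look(name,qs,view=True):
    s=observe(); m=camera_model("wrist"); im=get_image("wrist"); no=np.zeros((400,640),bool)
    mk={q:(lambda r:r[0]["mask"] if r and r[0]["p"]>.4 else None)(silhouettes(q,"wrist")) for q in qs}
    for q,(z,p0) in qs.items():
        if mk[q] is None: print(q,"none"); continue
        ig=no.copy()
        if q.endswith("rest"):
            for o in qs:
                if o!=q and mk[o] is not None: ig|=cv2.dilate(mk[o].astype(np.uint8),np.ones((5,5)))>0
        x,f=fit(q,[(mk[q],m,ig)],z,p0); print(q,np.round(x,4),"deg",round(np.degrees(x[2]),1),"loss",round(f,3),mk[q].sum())
        e=cv2.Canny((render(q,[*x,z],m)*255).astype(np.uint8),50,150); im[e>0]=(0,0,255)
    cv2.imwrite(f"pics/{name}.png",im)
    a=s["ee_rot"]; t=2*np.arctan2(a[1],a[0]); print("tcp",np.round(s["position"],4),"close deg",round(np.degrees(np.arctan2(-np.cos(t),np.sin(t)))%180,1),"w",round(s["width"],3))
E
python3 - <<'E'
from w import *
look("w1",{"stirring_rod":(.03,(.456,-.111,2.86)),"wide_rest":(0,(.4534,-.1137,-.3325)),"large_tube":(.049,None)})
print(np.round(camera_model("wrist")["T"],3).tolist())
E
```

```text
stirring_rod [ 0.4554 -0.1072  2.8489] deg 163.2 loss 0.115 1033
wide_rest [ 0.4532 -0.1113 -0.3328] deg -19.1 loss 0.025 2913
large_tube none
tcp [ 0.4582 -0.1083  0.227 ] close deg 161.2 w 0.5
[[0.945, 0.316, 0.09, 0.481], [-0.329, 0.908, 0.259, -0.041], [-0.001, -0.274, 0.962, 0.385], [0.0, 0.0, 0.0, 1.0]]
```

View pics/w1.png

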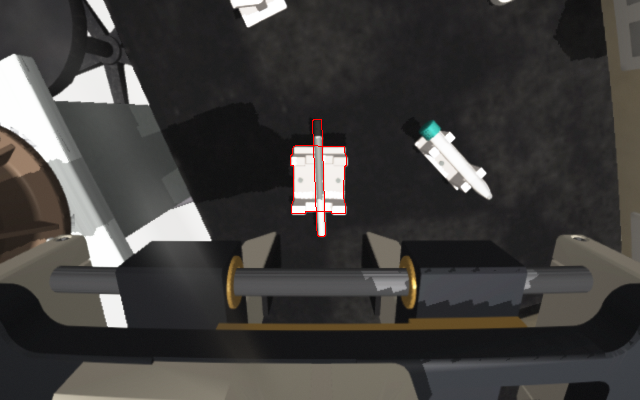

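Call:
apply_moves([
  {"x":-0.3,"y":0,"z":-6,"yaw":0,"hand":0},
  {"x":-0.3,"y":0,"z":-11,"yaw":0,"hand":0},
  {"x":-0.3,"y":0,"z":-15,"yaw":0,"hand":0},
  {"x":-0.3,"y":0,"z":-19,"yaw":0,"hand":0},
  {"x":-0.3,"y":0,"z":-20.5,"yaw":0,"hand":0},
  {"x":-0.3,"y":0,"z":-21,"yaw":0,"hand":0},
  {"x":-0.3,"y":0,"z":-21.2,"yaw":0,"hand":0},
  {"x":-0.3,"y":0,"z":-21.2,"yaw":0,"hand":0},
])

```text
clock: 4.25
position: [0.4549, -0.1113, 0.0157]
ee_rot: [2.558, 1.822, 0.002]
force: [-0.2, -0.2, -0.8]
width: 0.499
gripper_force: 0.0
```

Call:
apply_moves([
  {"hand":-1},
  {"hand":-1},
  {"hand":-1},
  {"hand":-1},
  {"hand":-1},
  {"hand":-1},
  {"hand":-1},
  {"hand":-1},
], newtons=20)

```text
schema error: expected keys x, y, z, yaw, hand
```

Call:
apply_moves([
  {"x":0,"y":0,"z":0,"yaw":0,"hand":-1},
  {"x":0,"y":0,"z":0,"yaw":0,"hand":-1},
  {"x":0,"y":0,"z":0,"yaw":0,"hand":-1},
  {"x":0,"y":0,"z":0,"yaw":0,"hand":-1},
  {"x":0,"y":0,"z":0,"yaw":0,"hand":-1},
  {"x":0,"y":0,"z":0,"yaw":0,"hand":-1},
  {"x":0,"y":0,"z":0,"yaw":0,"hand":-1},
], newtons=20)

```text
clock: 5.12
position: [0.4541, -0.1111, 0.0147]
ee_rot: [2.559, 1.823, 0.0]
force: [0.1, 0.1, 0.7]
width: 0.1
gripper_force: 19.9
```

Call:
apply_moves([
  {"x":0,"y":0,"z":3,"yaw":0,"hand":-1},
  {"x":0,"y":0,"z":8,"yaw":0,"hand":-1},
  {"x":0,"y":5,"z":10,"yaw":8,"hand":-1},
  {"x":0,"y":11,"z":10,"yaw":16,"hand":-1},
  {"x":0,"y":17,"z":10,"yaw":23.5,"hand":-1},
  {"x":0,"y":23.2,"z":10,"yaw":23.5,"hand":-1},
  {"x":0,"y":23.2,"z":10,"yaw":23.5,"hand":-1},
  {"x":0,"y":23.2,"z":10,"yaw":23.5,"hand":-1},
  {"x":0,"y":23.2,"z":10,"yaw":23.5,"hand":-1},
])

```text
clock: 6.25
position: [0.4541, 0.1192, 0.1145]
ee_rot: [2.137, 2.303, -0.002]
force: [-0.1, -0.3, -1.1]
width: 0.103
gripper_force: 19.9
```

Run:
```python
from w import *
look("w2",{"stirring_rod":(.13,(.4535,.1248,np.radians(184.7))),"spare_rest":(0,(.4535,.1248,.0813)),"medium_rest":(0,None),"large_tube":(.049,None)})
```

```text
stirring_rod [0.4534 0.1234 3.2316] deg 185.2 loss 0.316 3462
spare_rest [0.4543 0.1274 0.0893] deg 5.1 loss 0.16 3270
medium_rest [0.6281 0.1426 2.7265] deg 156.2 loss 0.021 3731
large_tube [0.626  0.1402 5.8677] deg 336.2 loss 0.039 6183
tcp [0.4541 0.1192 0.1145] close deg 4.3 w 0.103
```

View pics/w2.png

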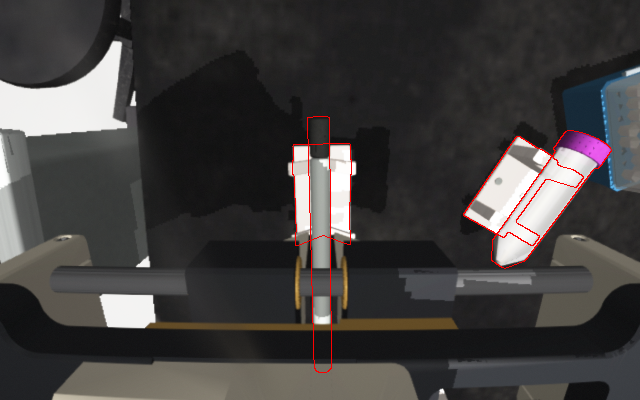

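Call:
apply_moves([
  {"x":0,"y":0.3,"z":-4,"yaw":0.5,"hand":-1},
  {"x":0,"y":0.3,"z":-7,"yaw":0.5,"hand":-1},
  {"x":0,"y":0.3,"z":-8.8,"yaw":0.5,"hand":-1},
  {"x":0,"y":0.3,"z":-9.3,"yaw":0.5,"hand":-1},
  {"x":0,"y":0.3,"z":-9.5,"yaw":0.5,"hand":-1},
  {"x":0,"y":0.3,"z":-9.5,"yaw":0.5,"hand":-1},
  {"x":0,"y":0.3,"z":-9.5,"yaw":0.5,"hand":-0.4},
  {"x":0,"y":0.3,"z":-9.5,"yaw":0.5,"hand":-0.4},
  {"x":0,"y":0.3,"z":-9.5,"yaw":0.5,"hand":-0.4},
  {"x":0,"y":0.3,"z":-9.5,"yaw":0.5,"hand":-0.4},
])

```text
clock: 7.75
position: [0.4542, 0.1239, 0.0198]
ee_rot: [2.124, 2.315, 0.0]
force: [-0.4, -1.6, -0.5]
width: 0.3
gripper_force: 0.0
```

Run:
```python
from h import *
mm={c:camera_model(c) for c in("scene","side")}
def tri(a,b):
    a=np.array(a)/2.727+[190,145]; b=np.array(b)/3.5+[220,150]
    f=lambda P:np.r_[proj(P,mm["scene"])[0]-a,proj(P,mm["side"])[0]-b]
    r=least_squares(f,[.65,.2,.05]); return np.round(r.x,4),np.round(r.fun,1)
for a in((35,325),(48,350)):
    for b in((155,415),(208,530),(190,480)): print(a,b,*tri(a,b))
```

```text
(35, 325) (155, 415) [0.6889 0.1575 0.071 ] [ 0.5  1.2 -1.  -0.9]
(35, 325) (208, 530) [0.6894 0.1554 0.0082] [  7.1  16.7 -13.6 -12.7]
(35, 325) (190, 480) [0.6865 0.1579 0.0392] [ 4.4 10.4 -8.5 -8.1]
(48, 350) (155, 415) [0.6818 0.1593 0.0629] [-1.4 -3.4  2.7  2.6]
(48, 350) (208, 530) [ 6.820e-01  1.573e-01 -5.000e-04] [ 5.2 12.1 -9.9 -9.1]
(48, 350) (190, 480) [0.6793 0.1598 0.0308] [ 2.5  5.8 -4.8 -4.5]
```

Call:
apply_moves([
  {"x":0,"y":0,"z":4,"yaw":0,"hand":-0.4},
  {"x":0,"y":0,"z":10,"yaw":0,"hand":-0.2},
  {"x":0,"y":0,"z":14,"yaw":0,"hand":0},
  {"x":6,"y":0.5,"z":16,"yaw":-9,"hand":0},
  {"x":12,"y":1,"z":16,"yaw":-18,"hand":0},
  {"x":17.2,"y":1.7,"z":16,"yaw":-28.6,"hand":0},
  {"x":17.2,"y":1.7,"z":16,"yaw":-28.6,"hand":0},
  {"x":17.2,"y":1.7,"z":16,"yaw":-28.6,"hand":0},
])

```text
clock: 8.75
position: [0.6252, 0.1412, 0.1791]
ee_rot: [-2.628, -1.72, 0.002]
force: [-0.5, 0.3, 0.3]
width: 0.503
gripper_force: 0.0
```

Run:
```python
from w import *
look("w3",{"medium_rest":(0,(.628,.1426,2.7265)),"large_tube":(.049,(.626,.14,5.8677))})
cv2.imwrite("pics/sd3.png",get_image("side"))
```

```text
medium_rest [0.6268 0.1434 2.7067] deg 155.1 loss 0.114 1074
large_tube [0.6256 0.142  5.8581] deg 335.6 loss 0.058 3153
tcp [0.6252 0.1412 0.1791] close deg 156.4 w 0.503
```

View pics/w3.png

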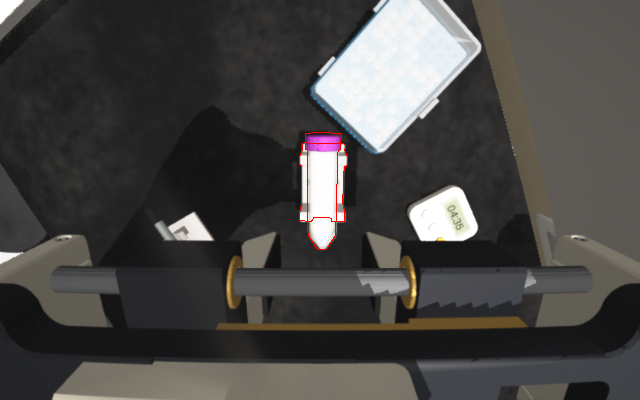

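View pics/sd3.png

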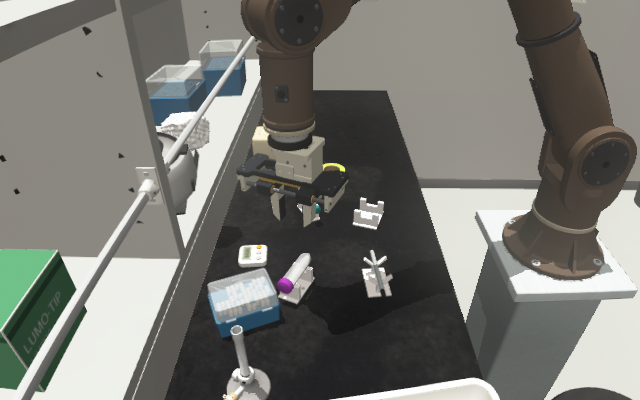

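Call:
apply_moves([
  {"x":0,"y":0,"z":-5,"yaw":0,"hand":0},
  {"x":0,"y":0,"z":-10,"yaw":0,"hand":0},
  {"x":0,"y":0,"z":-13.5,"yaw":0,"hand":0},
  {"x":0,"y":0,"z":-14.9,"yaw":0,"hand":0},
  {"x":0,"y":0,"z":-14.9,"yaw":0,"hand":0},
  {"x":0,"y":0,"z":-14.9,"yaw":0,"hand":0},
  {"x":0,"y":0,"z":-14.9,"yaw":0,"hand":-1},
  {"x":0,"y":0,"z":-14.9,"yaw":0,"hand":-1},
  {"x":0,"y":0,"z":-14.9,"yaw":0,"hand":-1},
  {"x":0,"y":0,"z":-14.9,"yaw":0,"hand":-1},
], newtons=15)

```text
clock: 10.2
position: [0.6267, 0.1409, 0.0313]
ee_rot: [2.63, 1.718, 0.002]
force: [1.3, 0.2, 4.3]
width: 0.298
gripper_force: 15.0
```

Call:
apply_moves([
  {"x":0,"y":0,"z":3,"yaw":0,"hand":-1},
  {"x":0,"y":0,"z":8,"yaw":0,"hand":-1},
  {"x":-2,"y":-3,"z":10,"yaw":0,"hand":-1},
  {"x":-5,"y":-7.5,"z":10,"yaw":2,"hand":-1},
  {"x":-8,"y":-12,"z":10,"yaw":4.6,"hand":-1},
  {"x":-11,"y":-16.5,"z":10,"yaw":4.6,"hand":-1},
  {"x":-14,"y":-21,"z":10,"yaw":4.6,"hand":-1},
  {"x":-17.4,"y":-25.3,"z":10,"yaw":4.6,"hand":-1},
  {"x":-17.4,"y":-25.3,"z":10,"yaw":4.6,"hand":-1},
  {"x":-17.4,"y":-25.3,"z":10,"yaw":4.6,"hand":-1},
])

```text
clock: 11.45
position: [0.4524, -0.1118, 0.1309]
ee_rot: [2.559, 1.822, 0.001]
force: [0.2, 0.4, -0.5]
width: 0.303
gripper_force: 15.0
```

Run:
```python
from w import *
s=observe(); z=s["position"][2]+.019; t=(s["position"][0],s["position"][1],np.radians(-19))
look("w4",{"large_tube":(z,t),"wide_rest":(0,(.4533,-.1125,-.3328))})
```

```text
large_tube [ 0.4513 -0.1121 -0.3354] deg -19.2 loss 0.297 8392
wide_rest [ 0.4531 -0.1119 -0.3315] deg -19.0 loss 0.398 487
tcp [ 0.4524 -0.1118  0.1309] close deg 160.9 w 0.303
```

View pics/w4.png

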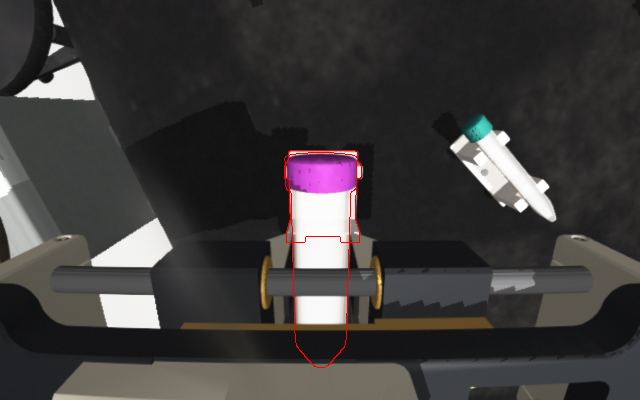

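Call:
apply_moves([
  {"x":0.05,"y":0,"z":-4,"yaw":0,"hand":-1},
  {"x":0.05,"y":0,"z":-7.5,"yaw":0,"hand":-1},
  {"x":0.05,"y":0,"z":-9,"yaw":0,"hand":-1},
  {"x":0.05,"y":0,"z":-9.6,"yaw":0,"hand":-1},
  {"x":0.05,"y":0,"z":-10,"yaw":0,"hand":-1},
  {"x":0.05,"y":0,"z":-10.3,"yaw":0,"hand":-1},
  {"x":0.05,"y":0,"z":-10.5,"yaw":0,"hand":-1},
  {"x":0.05,"y":0,"z":-10.5,"yaw":0,"hand":-1},
])

```text
clock: 12.6
position: [0.4527, -0.1122, 0.0259]
ee_rot: [2.559, 1.822, 0.0]
force: [0.2, -0.1, 0.3]
width: 0.298
gripper_force: 15.0
```

Call:
apply_moves([
  {"x":0,"y":0,"z":-0.3,"yaw":0,"hand":-1},
  {"x":0,"y":0,"z":-0.5,"yaw":0,"hand":-1},
  {"x":0,"y":0,"z":-0.5,"yaw":0,"hand":-1},
  {"x":0,"y":0,"z":-0.5,"yaw":0,"hand":0},
  {"x":0,"y":0,"z":-0.5,"yaw":0,"hand":0},
  {"x":0,"y":0,"z":-0.5,"yaw":0,"hand":0},
  {"x":0,"y":0,"z":3,"yaw":0,"hand":0},
  {"x":0,"y":0,"z":8,"yaw":0,"hand":0},
  {"x":0,"y":0,"z":14,"yaw":0,"hand":0},
  {"x":0,"y":0,"z":16,"yaw":0,"hand":0},
])

```text
clock: 13.85
position: [0.4541, -0.1121, 0.1891]
ee_rot: [2.556, 1.82, 0.005]
force: [-0.0, -0.4, -0.4]
width: 0.504
gripper_force: 0.0
```

Run:
```python
from w import *
look("w5",{"large_tube":(.039,(.4527,-.112,-.333)),"wide_rest":(0,(.4533,-.1125,-.3328)),"small_tube":(.044,(.6148,-.1392,.4725)),"narrow_rest":(0,(.6142,-.1411,.4587))})
```

```text
large_tube [ 0.4549 -0.1133 -0.326 ] deg -18.7 loss 0.045 2834
wide_rest [ 0.4532 -0.1113 -0.3335] deg -19.1 loss 0.046 2223
small_tube [ 0.6137 -0.137   0.474 ] deg 27.2 loss 0.053 1804
narrow_rest [ 0.6137 -0.1364  0.4641] deg 26.6 loss 0.081 1269
tcp [ 0.4541 -0.1121  0.1891] close deg 160.9 w 0.504
```

View pics/w5.png

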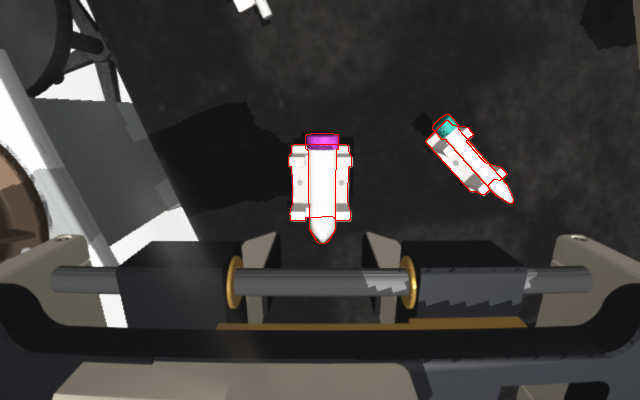

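Call:
apply_moves([
  {"x":4,"y":-0.5,"z":0,"yaw":9,"hand":-0.2},
  {"x":8,"y":-1,"z":0,"yaw":18,"hand":-0.2},
  {"x":12,"y":-1.5,"z":0,"yaw":27,"hand":-0.2},
  {"x":16,"y":-2.5,"z":0,"yaw":36,"hand":-0.2},
  {"x":16,"y":-2.5,"z":0,"yaw":45.9,"hand":-0.2},
  {"x":16,"y":-2.5,"z":0,"yaw":45.9,"hand":-0.2},
  {"x":16,"y":-2.5,"z":0,"yaw":45.9,"hand":-0.2},
])

```text
clock: 14.98
position: [0.6118, -0.1369, 0.1847]
ee_rot: [-1.649, -2.672, 0.001]
force: [-0.3, -0.2, -0.8]
width: 0.4
gripper_force: 0.0
```

Run:
```python
from w import *
look("w6",{"small_tube":(.044,(.6137,-.137,.474)),"narrow_rest":(0,(.6137,-.1364,.464))})
```

```text
small_tube [ 0.613  -0.1363  0.4715] deg 27.0 loss 0.044 1725
narrow_rest [ 0.613  -0.1368  0.4712] deg 27.0 loss 0.076 1066
tcp [ 0.6118 -0.1369  0.1847] close deg 26.6 w 0.4
```

View pics/w6.png

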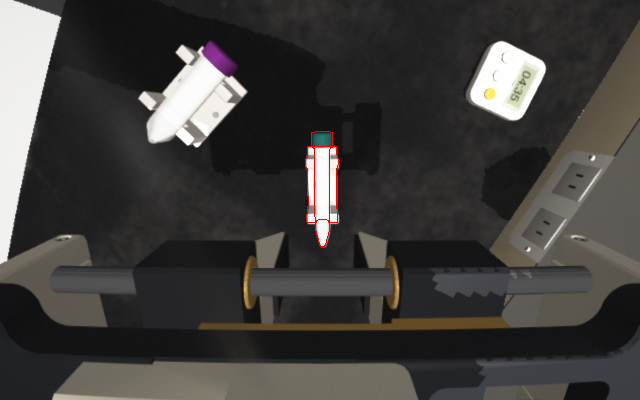

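Call:
apply_moves([
  {"x":0.1,"y":0,"z":-5,"yaw":0,"hand":-0.2},
  {"x":0.1,"y":0,"z":-10,"yaw":0,"hand":-0.2},
  {"x":0.1,"y":0,"z":-14.5,"yaw":0,"hand":-0.2},
  {"x":0.1,"y":0,"z":-15.7,"yaw":0,"hand":-0.2},
  {"x":0.1,"y":0,"z":-15.9,"yaw":0,"hand":-0.2},
  {"x":0.1,"y":0,"z":-15.9,"yaw":0,"hand":-0.2},
  {"x":0.1,"y":0,"z":-15.9,"yaw":0,"hand":-1},
  {"x":0.1,"y":0,"z":-15.9,"yaw":0,"hand":-1},
  {"x":0.1,"y":0,"z":-15.9,"yaw":0,"hand":-1},
  {"x":0.1,"y":0,"z":-15.9,"yaw":0,"hand":-1},
])

```text
clock: 16.38
position: [0.6136, -0.1374, 0.027]
ee_rot: [1.646, 2.676, -0.0]
force: [-1.1, -0.9, 4.1]
width: 0.154
gripper_force: 15.0
```

Call:
apply_moves([
  {"x":0,"y":0,"z":3,"yaw":0,"hand":-1},
  {"x":0,"y":0,"z":8,"yaw":0,"hand":-1},
  {"x":0,"y":3,"z":11,"yaw":-7,"hand":-1},
  {"x":0,"y":8,"z":11,"yaw":-15,"hand":-1},
  {"x":1,"y":13,"z":11,"yaw":-23,"hand":-1},
  {"x":1.3,"y":18,"z":11,"yaw":-32,"hand":-1},
  {"x":1.3,"y":23,"z":11,"yaw":-41,"hand":-1},
  {"x":1.3,"y":28,"z":11,"yaw":-50.4,"hand":-1},
  {"x":1.3,"y":28,"z":11,"yaw":-50.4,"hand":-1},
  {"x":1.3,"y":28,"z":11,"yaw":-50.4,"hand":-1},
])

```text
clock: 17.62
position: [0.6265, 0.1428, 0.1365]
ee_rot: [2.627, 1.723, -0.001]
force: [-0.5, -0.2, 0.3]
width: 0.156
gripper_force: 15.0
```

Run:
```python
from w import *
s=observe(); z=s["position"][2]+.017; t=(s["position"][0],s["position"][1],np.radians(-23.8))
look("w7",{"small_tube":(z,t),"medium_rest":(0,(.627,.1422,2.7265))})
```

```text
small_tube [ 0.6258  0.1439 -0.4077] deg -23.4 loss 0.266 4861
medium_rest [0.6273 0.1446 2.7184] deg 155.8 loss 0.241 908
tcp [0.6265 0.1428 0.1365] close deg 156.5 w 0.156
```

View pics/w7.png

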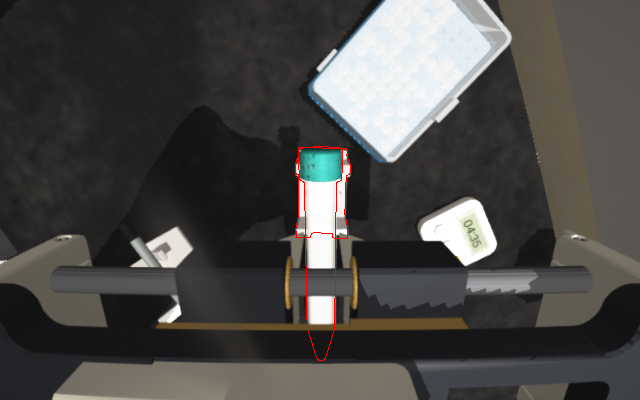

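Call:
apply_moves([
  {"x":0.05,"y":0,"z":-4,"yaw":0,"hand":-1},
  {"x":0.05,"y":0,"z":-8,"yaw":0,"hand":-1},
  {"x":0.05,"y":0,"z":-9.8,"yaw":0,"hand":-1},
  {"x":0.05,"y":0,"z":-10.4,"yaw":0,"hand":-1},
  {"x":0.05,"y":0,"z":-10.8,"yaw":0,"hand":-1},
  {"x":0.05,"y":0,"z":-11.1,"yaw":0,"hand":-1},
  {"x":0.05,"y":0,"z":-11.3,"yaw":0,"hand":-1},
  {"x":0.05,"y":0,"z":-11.3,"yaw":0,"hand":-1},
])

```text
clock: 18.77
position: [0.6272, 0.143, 0.024]
ee_rot: [2.628, 1.721, 0.001]
force: [-0.2, -0.3, 0.3]
width: 0.159
gripper_force: 15.0
```

Call:
apply_moves([
  {"x":0,"y":0,"z":-0.3,"yaw":0,"hand":-1},
  {"x":0,"y":0,"z":-0.5,"yaw":0,"hand":-1},
  {"x":0,"y":0,"z":-0.5,"yaw":0,"hand":-1},
  {"x":0,"y":0,"z":-0.5,"yaw":0,"hand":-0.3},
  {"x":0,"y":0,"z":-0.5,"yaw":0,"hand":-0.3},
  {"x":0,"y":0,"z":-0.5,"yaw":0,"hand":-0.3},
  {"x":0,"y":0,"z":3,"yaw":0,"hand":-0.3},
  {"x":0,"y":0,"z":8,"yaw":0,"hand":-0.3},
  {"x":0,"y":0,"z":14,"yaw":0,"hand":-0.3},
  {"x":0,"y":0,"z":16,"yaw":0,"hand":-0.3},
])

```text
clock: 20.02
position: [0.6287, 0.1438, 0.188]
ee_rot: [2.627, 1.72, 0.009]
force: [-0.9, -0.7, -1.3]
width: 0.349
gripper_force: 0.0
```

Run:
```python
from w import *
look("w8",{"small_tube":(.036,(.6272,.143,-.411)),"medium_rest":(0,(.627,.1422,2.7265)),"stirring_rod":(.033,(.4540,.128,np.radians(185))),"spare_rest":(0,(.4543,.1274,.0893))})
```

```text
small_tube [ 0.6262  0.1444 -0.4094] deg -23.5 loss 0.056 1564
medium_rest [0.6273 0.1441 2.725 ] deg 156.1 loss 0.04 2084
stirring_rod [0.4538 0.1295 3.2421] deg 185.8 loss 0.711 337
spare_rest [0.4565 0.1319 0.2417] deg 13.8 loss 0.726 822
tcp [0.6287 0.1438 0.188 ] close deg 156.4 w 0.349
```

View pics/w8.png

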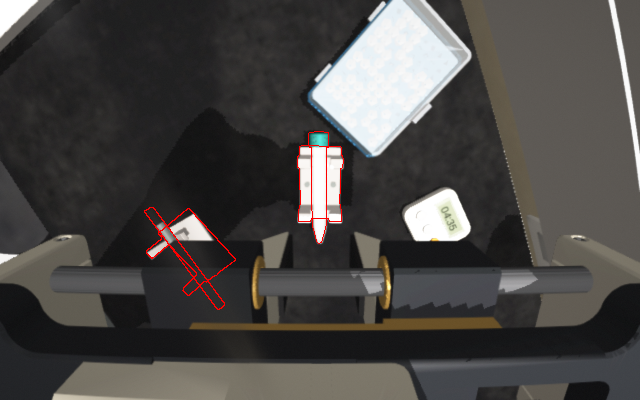

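Call:
apply_moves([
  {"x":-5,"y":-0.5,"z":0,"yaw":9,"hand":-0.3},
  {"x":-10,"y":-1,"z":0,"yaw":18,"hand":-0.3},
  {"x":-14,"y":-1.5,"z":0,"yaw":28.4,"hand":-0.3},
  {"x":-17.4,"y":-1.8,"z":0,"yaw":28.4,"hand":-0.3},
  {"x":-17.4,"y":-1.8,"z":0,"yaw":28.4,"hand":-0.3},
  {"x":-17.4,"y":-1.8,"z":0,"yaw":28.4,"hand":-0.3},
  {"x":-17.4,"y":-1.8,"z":0,"yaw":28.4,"hand":-0.3},
])

```text
clock: 21.15
position: [0.4538, 0.125, 0.1833]
ee_rot: [-2.126, -2.312, 0.0]
force: [-0.1, 0.3, -0.0]
width: 0.348
gripper_force: 0.0
```

Run:
```python
from w import *
look("w9",{"stirring_rod":(.033,(.4540,.128,np.radians(185))),"spare_rest":(0,(.4543,.1274,.0893))})
```

```text
stirring_rod [0.4539 0.1274 3.2361] deg 185.4 loss 0.084 1306
spare_rest [0.4539 0.1269 0.106 ] deg 6.1 loss 0.062 2769
tcp [0.4538 0.125  0.1833] close deg 4.8 w 0.348
```

View pics/w9.png

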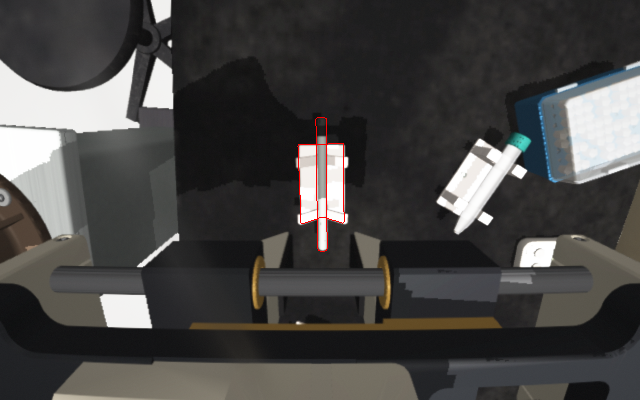

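Call:
apply_moves([
  {"x":0,"y":0.2,"z":-5,"yaw":0.4,"hand":-0.3},
  {"x":0,"y":0.2,"z":-10,"yaw":0.4,"hand":-0.3},
  {"x":0,"y":0.2,"z":-14.5,"yaw":0.4,"hand":-0.3},
  {"x":0,"y":0.2,"z":-16.4,"yaw":0.4,"hand":-0.3},
  {"x":0,"y":0.2,"z":-16.8,"yaw":0.4,"hand":-0.3},
  {"x":0,"y":0.2,"z":-16.8,"yaw":0.4,"hand":-0.3},
  {"x":0,"y":0.2,"z":-16.8,"yaw":0.4,"hand":-1},
  {"x":0,"y":0.2,"z":-16.8,"yaw":0.4,"hand":-1},
  {"x":0,"y":0.2,"z":-16.8,"yaw":0.4,"hand":-1},
  {"x":0,"y":0.2,"z":-16.8,"yaw":0.4,"hand":-1},
], newtons=20)

```text
clock: 22.55
position: [0.4545, 0.1272, 0.0164]
ee_rot: [2.117, 2.319, 0.004]
force: [4.7, -0.6, 3.7]
width: 0.097
gripper_force: 20.0
```

Call:
apply_moves([
  {"x":0,"y":0,"z":3,"yaw":0,"hand":-1},
  {"x":0,"y":0,"z":8,"yaw":0,"hand":-1},
  {"x":2,"y":-3,"z":11,"yaw":3,"hand":-1},
  {"x":5,"y":-8,"z":11,"yaw":7,"hand":-1},
  {"x":8,"y":-13,"z":11,"yaw":12,"hand":-1},
  {"x":11,"y":-18,"z":11,"yaw":17,"hand":-1},
  {"x":13.5,"y":-22.5,"z":11,"yaw":21.6,"hand":-1},
  {"x":15.9,"y":-26.4,"z":11,"yaw":21.6,"hand":-1},
  {"x":15.9,"y":-26.4,"z":11,"yaw":21.6,"hand":-1},
  {"x":15.9,"y":-26.4,"z":11,"yaw":21.6,"hand":-1},
])

```text
clock: 23.8
position: [0.6112, -0.1363, 0.1252]
ee_rot: [-1.644, -2.675, -0.0]
force: [0.4, 0.3, -0.2]
width: 0.101
gripper_force: 20.0
```

Run:
```python
from w import *
s=observe(); z=s["position"][2]+.017; t=(s["position"][0],s["position"][1],np.radians(206.8))
look("w10",{"stirring_rod":(z,t),"narrow_rest":(0,(.6133,-.1367,.468))})
im=cv2.imread("pics/w10.png")[100:350,220:420]; cv2.imwrite("pics/w10c.png",cv2.resize(im,(480,600),interpolation=cv2.INTER_CUBIC))
```

```text
stirring_rod [ 0.6111 -0.1352  3.619 ] deg 207.4 loss 0.322 3479
narrow_rest [ 0.6133 -0.137   0.4715] deg 27.0 loss 0.285 1029
tcp [ 0.6112 -0.1363  0.1252] close deg 26.8 w 0.101
```

View pics/w10c.png

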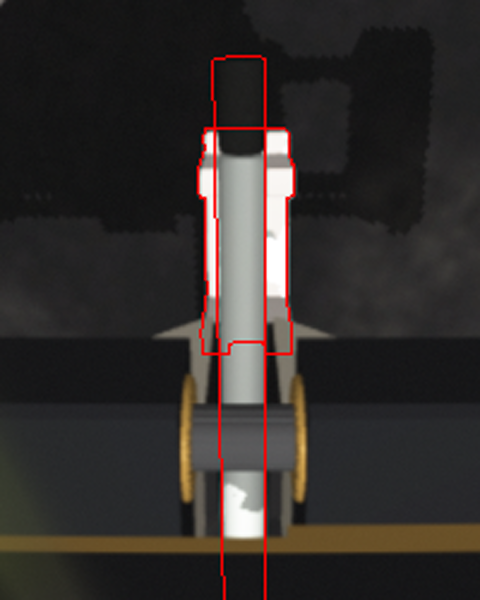

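Call:
apply_moves([
  {"x":0.1,"y":0.05,"z":-4,"yaw":0,"hand":-1},
  {"x":0.1,"y":0.05,"z":-7,"yaw":0,"hand":-1},
  {"x":0.1,"y":0.05,"z":-8.8,"yaw":0,"hand":-1},
  {"x":0.1,"y":0.05,"z":-9.1,"yaw":0,"hand":-1},
  {"x":0.1,"y":0.05,"z":-9.1,"yaw":0,"hand":-1},
  {"x":0.1,"y":0.05,"z":-9.1,"yaw":0,"hand":-1},
])

```text
clock: 24.7
position: [0.6139, -0.1366, 0.036]
ee_rot: [1.645, 2.675, 0.001]
force: [-0.4, 0.1, -1.2]
width: 0.098
gripper_force: 20.0
```

Run:
```python
from h import *
s=observe(); print(np.round(s["position"],4))
im=get_image("wrist"); m=camera_model("wrist"); mk=silhouettes("narrow_rest","wrist")[0]["mask"]
im=im[100:300,240:400]; cv2.imwrite("pics/w11.png",cv2.resize(im,(480,600),interpolation=cv2.INTER_CUBIC))
```

```text
[ 0.6139 -0.1366  0.036 ]
```

View pics/w11.png

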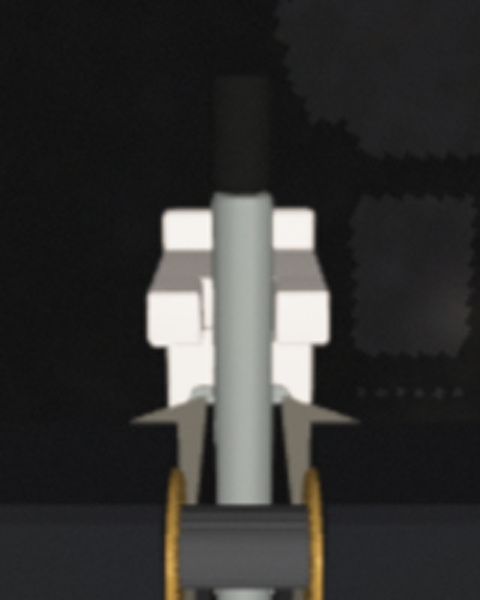

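Call:
apply_moves([
  {"x":-0.07,"y":-0.04,"z":0,"yaw":0,"hand":-1},
  {"x":-0.07,"y":-0.04,"z":-0.4,"yaw":0,"hand":-1},
  {"x":-0.07,"y":-0.04,"z":-0.8,"yaw":0,"hand":-1},
  {"x":-0.07,"y":-0.04,"z":-1.1,"yaw":0,"hand":-1},
  {"x":-0.07,"y":-0.04,"z":-1.4,"yaw":0,"hand":-1},
  {"x":-0.07,"y":-0.04,"z":-1.4,"yaw":0,"hand":-1},
  {"x":-0.07,"y":-0.04,"z":-1.4,"yaw":0,"hand":-1},
])

```text
clock: 25.68
position: [0.6125, -0.1369, 0.0208]
ee_rot: [1.645, 2.676, 0.0]
force: [-1.6, 0.4, -0.1]
width: 0.101
gripper_force: 20.0
```

Call:
apply_moves([
  {"x":0,"y":0,"z":-0.2,"yaw":0,"hand":-1},
  {"x":0,"y":0,"z":-0.3,"yaw":0,"hand":-1},
  {"x":0,"y":0,"z":-0.3,"yaw":0,"hand":-1},
  {"x":0,"y":0,"z":-0.3,"yaw":0,"hand":-0.3},
  {"x":0,"y":0,"z":-0.3,"yaw":0,"hand":-0.3},
  {"x":0,"y":0,"z":-0.3,"yaw":0,"hand":-0.3},
  {"x":0,"y":0,"z":3,"yaw":0,"hand":-0.3},
  {"x":0,"y":0,"z":8,"yaw":0,"hand":-0.3},
  {"x":0,"y":0,"z":14,"yaw":0,"hand":-0.3},
  {"x":0,"y":0,"z":16,"yaw":0,"hand":-0.3},
])

```text
clock: 26.92
position: [0.6142, -0.1367, 0.1849]
ee_rot: [1.643, 2.672, 0.004]
force: [0.2, 0.3, 0.1]
width: 0.352
gripper_force: 0.0
```

Run:
```python
from w import *
look("w12",{"stirring_rod":(.035,(.613,-.1367,np.radians(206.8))),"narrow_rest":(0,(.6133,-.1367,.468)),"large_tube":(.039,(.4540,-.1133,-.326)),"wide_rest":(0,(.4533,-.1125,-.3328))})
```

```text
stirring_rod none
narrow_rest [ 0.6133 -0.137   0.47  ] deg 26.9 loss 0.328 1526
large_tube [ 0.4553 -0.113  -0.3345] deg -19.2 loss 0.052 3718
wide_rest [ 0.4536 -0.1119 -0.3298] deg -18.9 loss 0.061 2799
tcp [ 0.6142 -0.1367  0.1849] close deg 26.8 w 0.352
```

View pics/w12.png

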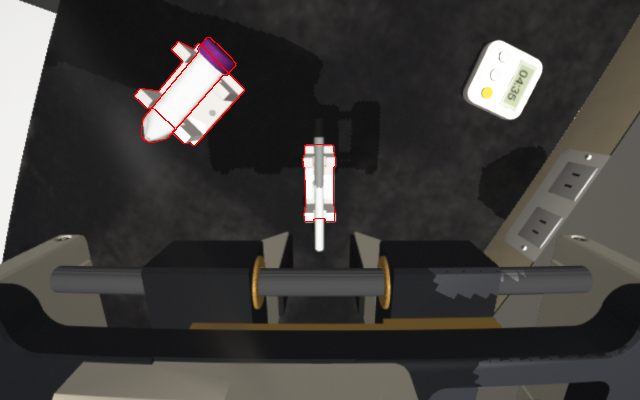

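```bash
python3 -c "
from cell import *
print(sign_off())"
```

```text
the job is handed in; nothing more can be done
None
```

I moved all three pieces to their own rests and handed the job in at about 27 s: the large tube is on the wide rest, the small tube on the medium and the rod on the narrow, with the spare rest empty. The last wrist-camera views show both tubes seated; the network missed the rod, so its seating rests on the picture and a force-free lowering into its notches, and the verdict itself was not shown.

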